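# Tap a taper arbor home in its socket

## Task

Take the steel taper arbor from the cream tray, stand its tapered shank in the taper socket and let go of it while its collar is still a few millimetres proud. Then, with the blue-faced tapper and not with the fingers, tap the black stud on the arbor gently down, without hard blows, until its collar sits fully home on the socket's nose. Stand the tapper upright on its round black mat again and leave everything else where it is.

Things in the scene. Friction and masses are not known exactly. Their poses are not given: they have to be found in the camera images.
- arbor_grip (a point): Taper arbor, about 300 g, the one part in the tray with a slim bright grip (the others are brass). The grip is round, 28 mm in diameter, 50 mm long. On top a flat black stud, 22 mm in diameter, set 2 to 27 mm proud of the grip, different each time and locked, is what is struck. This point is on the axis, 12 mm below the grip's end, 46 mm above the collar's underside. z up along the arbor. It hangs by its collar in the tray.
- arbor_collar (a point): Centre of the underside of the arbor's collar (54 mm in diameter, 8 mm thick), 46 mm below arbor_grip. z up along the arbor. Below it is the tapered steel shank, 45 mm long, 25.9 mm in diameter at the collar and 18 mm at the foot (5 degrees a side).
- tray: Cream plastic tray, fixed, 200 x 200 x 55 mm (edge bead to 60 mm); origin at the centre of its underside, x and y along its sides. Four round 32 mm pockets, right through, 45 mm either side of the centre in x and in y: one holds the arbor, two hold brass plugs, one is empty. Collars and flanges lie on its top.
- nose (a point): Taper socket, fixed: steel ring, 76 mm outside, 43 mm bore 60 mm deep, on a 120 mm square grey base plate. This point is the centre of the ring's flat top face (the nose), 75 mm above the table, z up. The arbor is home when its collar lies on the nose.
- taper (a point): Point on the socket's axis 24.5 mm below the nose, mid-height of four sprung steel jaws that form a 5 degree taper bore. The arbor, lowered in, meets them with its collar about 8 mm above the nose; driving it on takes about 5 N at first, rising to some 15 to 24 N just before the collar meets the nose. It stays wherever it is left, gripped by the wedging.
- tapper_grip (a point): Tapper, about 250 g, standing face down: round steel handle 22 mm in diameter, 60 mm long, on a blue nylon head 34 mm in diameter, 28 mm high. This point is on its axis, on the handle, 56 mm above the face and 32 mm below the top. z up along the handle.
- tapper_face (a point): Centre of the tapper's flat nylon face, its underside. z up along the handle.
- mat_top (a point): Centre of the top of the tapper's round black rubber mat, fixed, 90 mm in diameter, 5 mm thick.
- plug0_mid (a point): Brass plug in the tray (54 mm flange on the tray's top, 36 mm boss to 32 mm above the tray's top). Leave it. The point is on its axis, 5 mm above the tray's top.
- plug1_mid (a point): The other, like brass plug. Leave it.
- puck: Turned aluminium part, 48 mm in diameter, 48 mm high. Leave it. Origin at the centre of its underside.
- can: Can with a blue label, 56 mm in diameter, 170 mm high. Leave it. Origin at the centre of its underside.
- wrench: Wrench lying on the table. Leave it.
- screwdriver: Screwdriver lying on the table. Leave it.
Not all that is in view belongs to the job. What is shaped like the part that bears arbor_grip but green is not meant. There is more than one size of the part that bears nose; the job needs the largest.

How it is judged:
By the outcome, as a careful person would: the job done as asked, in the order asked, and still so for the second after the job is handed in, with the robot touching nothing.
It also fails if it takes over 67 s, if anything falls off the work surface, if the arm or the gripper's body presses on something with over 40 N, if the wrist force passes 120 N, or if a joint passes its speed limit or range.

## Robot

A 6-joint arm with a two-finger parallel gripper is mounted at the origin on the work surface. World frame = base frame: x ahead of the robot, y to its left, z up, the work surface at z = 0. Lengths are in m, angles in rad, forces in N, time in s.
With the tool pointing down it reaches from about 0.25 to 0.775 m from the base axis. Payload 4 kg.
Tool frame: the origin (TCP) lies on the mounting face of the last link; the fingertips stand 199 mm ahead of it and the grasp point (between the pads) lies 180 mm ahead of it; z points along the fingers, y is the line along which they close (so a half turn about z gives the same grasp; the last joint's range is limited). The gripper opens to 94 mm and grips with 3 to 60 N. Pads are 16 mm wide; open, the fingers measure 119 mm over their backs; the gripper's body (75 mm by 177 mm) begins 78 mm behind the grasp point.
Start: joints at [1.005, 0.087, 1.371, -0, 1.684, -0.103], TCP at [0.246, 0.492, 0.405] pointing down, gripper open.
Joint ranges: [-3.1, 3.1], [-0.76, 2.03], [0.27, 2.55], [-1.08, 4.22], [0.17, 2.65], [-2.57, 2.57]. Speed limits (rad/s): [2.79, 2.79, 3.14, 3.14, 3.14, 3.14].

## Interface

Orientations are given as a rotation vector (axis times angle).
In Python, from plant import get_obs, cams, env gives the robot as it stands.
- The arm moves only by the shell command python3 -m handwheel 'ROWS' [FORCE]. ROWS is JSON, a list that holds one entry, the list of rows, each a list of 7 numbers: the opening, from 0 (shut) to 1 (fully open), then the shift along the tool's x, y, z in m, then the turn, a rotation vector about the tool's x, y, z in rad. In form: [[[gripper, x, y, z, rx, ry, rz], ...]]. A call has 1 to 12 rows; each row shifts and turns the commanded pose from where the row before left it, along the tool's axes as they then stand; what a row does not reach is not made up. A row lasts 1/8 s, in which the tool goes at most 62.5 mm and 10.7 degrees, less where a joint would pass 70% of its speed; a pose out of reach is approached as far as the arm can. A call with a gripper value outside its range is refused whole. The fingers move at their own pace and stop on an object; FORCE is the grip in N (left out, the last holds). Time passes only in rows, so rows that do not move let the fingers close. It gives the time, the measured TCP pose, the force, the opening and the grip force at its end, in the units of the state.
- get_obs(): the state, without advancing time (a new reading comes with each control period).
- cams.grab_frame(name): name is "scene" or "side" or "wrist"; returns the picture (384x512x3 uint8, red, green, blue); there is no depth.
- cams.camera_model(name): a dict with "fx", "fy", "cx", "cy" (pixels), "k1" (the pictures are not rectified: a ray, as slopes to the right and down, at radius r is drawn at 1 + k1 r^2 times it, then the intrinsics apply), "R" (3x3) and "t" (3): a world point X has camera coordinates R X + t. Camera axes: x right, y down, z forward; pixel columns grow to the right and rows downward; lengths in m; the calibration is good to about 2 mm. A picture is of the moment at which its call begins: read the wrist's pose just before it. camera_model takes no time and is no camera call; for the wrist camera it gives the pose at the moment of the call.
- env.close_job(): hands the job in; it is judged then, once.
The state is a dict: "clock": time; "joint_positions": joint angles; "dq": joint speeds; "joint_torque": joint torques, N m; "eef_pos": TCP position; "ee_rot": TCP orientation; "wrist_force": force on the tool from outside, world axes, zero at the start; "wrist_torque": the same for the moment, N m; "opening": opening from 0.0 (shut) to 1.0 (fully open); "grip_force": force on a finger pad.
Only numpy, scipy, OpenCV 4.12 (cv2) and the standard library are available. Lean on these libraries where they do the work, as an engineer would, in place of code of your own. Each camera call takes 0.05 s, during which the arm holds its last target. There are 200 camera calls.

## Working session

There is one attempt and no reset: what is moved stays moved. The work goes in short steps, Python scripts to look and compute and a shell command to move; the robot and the scene stay as the last step left them, time stands still between calls to the robot, and variables do not carry over. Pictures are saved under pics/ and viewed, at most 10 in all, crops included, and the job is handed in when it is done.

```bash
ls; mkdir -p pics; python3 - <<'E'
from plant import get_obs,cams
import cv2
o=get_obs();print({k:o[k] for k in('clock','eef_pos','ee_rot','opening','wrist_force')})
for n in('scene','side','wrist'):
    m=cams.camera_model(n);print(n,m)
    cv2.imwrite(f'pics/{n}0.png',cams.grab_frame(n)[:,:,::-1])
a=[cv2.imread(f'pics/{n}0.png') for n in('scene','side')]
E
```

```text
pics
{'clock': 0.0, 'eef_pos': array([0.24551059, 0.49205231, 0.40349052]), 'ee_rot': array([-0.72031935, -3.05719174,  0.00331128]), 'opening': 0.9991079041295239, 'wrist_force': array([0.23718487, 0.18674106, 0.93578782])}
scene {'fx': 421.97433561457495, 'fy': 421.97433561457495, 'cx': 247.80902815039624, 'cy': 192.97707528763422, 'k1': -0.023561130006608665, 'R': array([[ 0.24922161,  0.96834312,  0.01414886],
       [ 0.70272206, -0.17076734, -0.6906665 ],
       [-0.66638599,  0.18207174, -0.72303499]]), 't': array([-0.08179631, -0.30105453,  1.62718405])}
side {'fx': 398.5633481693958, 'fy': 398.5633481693958, 'cx': 250.52390047332216, 'cy': 192.59574994792777, 'k1': 0.01663439373388669, 'R': array([[-0.99329617, -0.11456039, -0.01544766],
       [-0.0442547 ,  0.50031104, -0.86471405],
       [ 0.10679061, -0.85823352, -0.50202688]]), 't': array([0.52080117, 0.12990369, 0.94601572])}
wrist {'fx': 344.29000714122765, 'fy': 344.29000714122765, 'cx': 252.80525756861368, 'cy': 196.14661254269177, 'k1': -0.02773355108519287, 'R': array([[ 4.46223873e-01,  8.94920933e-01, -8.82769243e-04],
       [ 8.60393220e-01, -4.28735952e-01,  2.75515862e-01],
       [ 2.46186437e-01, -1.23701284e-01, -9.61296120e-01]]), 't': array([-0.54994563, -0.02856203,  0.39113591])}
```

View pics/scene0.png

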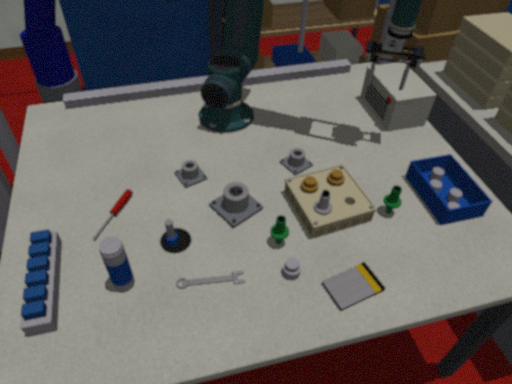

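View pics/side0.png

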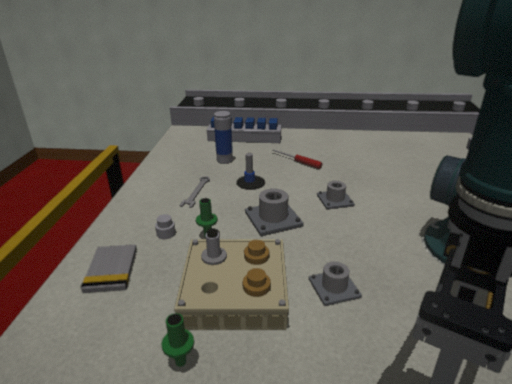

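View pics/wrist0.png

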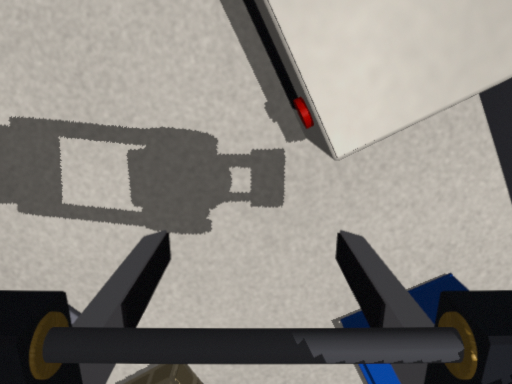

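Scene view: the arbor is at about (323,203) in the tray, the large socket's nose at (236,190) and the tapper at (171,238) on its mat. Side view: the arbor is at (213,250), the nose at (273,198) and the tapper at (250,178). The wrist view shows only the table and a grey box.

```bash
cat > h.py <<'E'
import numpy as np,cv2
from plant import get_obs,cams
from scipy.spatial.transform import Rotation as Ro
def ray(m,u,v):
    K=np.array([[m['fx'],0,m['cx']],[0,m['fy'],m['cy']],[0,0,1]])
    p=cv2.undistortPoints(np.array([[[u,v]]],float),K,np.array([m['k1'],0,0,0,0]))[0,0]
    d=m['R'].T@np.array([p[0],p[1],1]);return -m['R'].T@m['t'],d
def onz(m,u,v,z):
    c,d=ray(m,u,v);return c+d*(z-c[2])/d[2]
def proj(m,X):
    p=m['R']@np.asarray(X,float)+m['t'];s=p[:2]/p[2];s=s*(1+m['k1']*(s@s));return s[0]*m['fx']+m['cx'],s[1]*m['fy']+m['cy']
def tool(P,yaw=None,o=None):
    "shift in tool axes taking the grasp point (180 ahead) to P"
    o=o or get_obs();R=Ro.from_rotvec(o['ee_rot']).as_matrix()
    return R.T@(np.array(P)-o['eef_pos']-R@[0,0,.18])
E
python3 - <<'E'
from h import *
s=cams.camera_model('scene');d=cams.camera_model('side')
for n,a,b,z in(('nose',(236,190),(273,198),.075),('arbor',(322,208),(213,256),.063),('mat',(176,240),(251,182),.005),('plugs',(310,185),(257,245),.08)):
    print(n,onz(s,*a,z).round(3),onz(d,*b,z).round(3))
o=get_obs();print(Ro.from_rotvec(o['ee_rot']).as_matrix().round(3))
print('tool shift to 0.30 above arbor',tool([.6,.1,.2]))
m=cams.camera_model('wrist');R=Ro.from_rotvec(o['ee_rot']).as_matrix()
print('cam in tool',R.T@(-m['R'].T@m['t']-o['eef_pos']),'\n',R.T@m['R'].T)
E
```

```text
nose [ 0.472 -0.074  0.075] [ 0.473 -0.061  0.075]
arbor [0.589 0.153 0.063] [0.583 0.166 0.063]
mat [ 0.558 -0.271  0.005] [ 0.554 -0.268  0.005]
plugs [0.508 0.144 0.08 ] [0.493 0.142 0.08 ]
[[-0.895  0.446 -0.001]
 [ 0.446  0.895 -0.001]
 [ 0.    -0.002 -1.   ]]
tool shift to 0.30 above arbor [-0.49229454 -0.19222662  0.02401981]
cam in tool [0.08042132 0.00040178 0.02026599] 
 [[ 2.44487784e-04 -9.61239399e-01 -2.75714995e-01]
 [ 9.99999358e-01 -7.01380451e-05  1.13126629e-03]
 [-1.10675584e-03 -2.75715095e-01  9.61238764e-01]]
```

```bash
python3 -m handwheel '[[[0.7,-0.038,-0.012,0,0,0,0],[0.7,-0.038,-0.012,0,0,0,0],[0.7,-0.038,-0.012,0,0,0,0],[0.7,-0.038,-0.012,0,0,0,0],[0.7,-0.038,-0.012,0,0,0,0],[0.7,-0.038,-0.012,0,0,0,0],[0.7,-0.038,-0.012,0,0,0,0],[0.7,-0.038,-0.012,0,0,0,0],[0.7,-0.038,-0.012,0,0,0,0],[0.7,-0.038,-0.012,0,0,0,0],[0.7,-0.038,-0.012,0,0,0,0],[0.7,-0.038,-0.012,0,0,0,0]]]' 30
python3 -m handwheel '[[[0.7,0,0,0,0,0,0],[0.7,0,0,0,0,0,0]]]'
python3 - <<'E'
from h import *
m=cams.camera_model('wrist');im=cams.grab_frame('wrist');cv2.imwrite('pics/w1.png',im[:,:,::-1])
print(get_obs()['eef_pos'],proj(m,[.586,.16,.063]))
E
```

```text
clock: 1.65
eef_pos: [0.5901, 0.1587, 0.4042]
ee_rot: [-0.72, -3.057, 0.0]
wrist_force: [0.1, -0.1, -0.3]
opening: 0.7
grip_force: 0.0
clock: 1.9
eef_pos: [0.5891, 0.1599, 0.4042]
ee_rot: [-0.72, -3.057, -0.0]
wrist_force: [-0.5, 0.9, -0.7]
opening: 0.696
grip_force: 0.0
[0.58879521 0.16031351 0.40452074] (np.float64(250.7039344648591), np.float64(182.18004001038315))
```

View pics/w1.png

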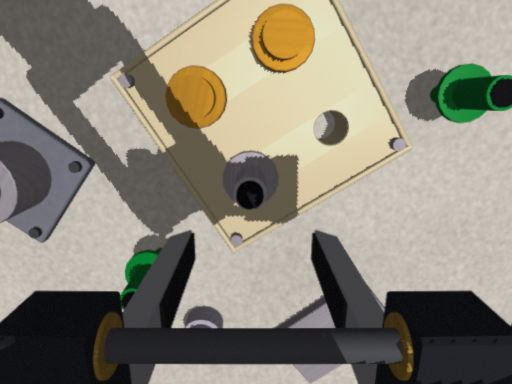

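The wrist view shows the arbor's collar at about (250,179) with its black stud at (250,195). The empty pocket is at (331,127) and the plugs are at (195,97) and (284,38).

```bash
cat > circ.py <<'E'
from h import *
from scipy.optimize import least_squares
def fit(P):
    P=np.asarray(P)[:,:2];f=lambda q:np.hypot(*(P-q[:2]).T)-q[2]
    r=least_squares(f,[*P.mean(0),.03],loss='soft_l1',f_scale=.001)
    return r.x,np.abs(r.fun).mean()
E
python3 - <<'E'
from circ import *
m=cams.camera_model('wrist');im=cv2.cvtColor(cv2.imread('pics/w1.png'),cv2.COLOR_BGR2HSV)
sat=((im[...,1]<45)).astype(np.uint8);roi=np.zeros_like(sat);roi[140:215,212:290]=1
c=max(cv2.findContours(sat*roi,0,1)[0],key=cv2.contourArea)[:,0]
print(cv2.boundingRect(c),len(c))
c=[p for p in c if p[1]<188]
print('collar',fit([onz(m,*p,.063) for p in c]))
st=((im[...,2]<35)).astype(np.uint8)*roi
c2=max(cv2.findContours(st,0,1)[0],key=cv2.contourArea)[:,0];print('stud',cv2.minEnclosingCircle(c2))
(u,v),r=cv2.minEnclosingCircle(c2)
for z in(.11,.12,.13,.14):print(z,onz(m,u,v,z).round(4))
# pockets
A=onz(m,331,127,.055);B=onz(m,195,97,.06);C=onz(m,284,38,.06)
print(A,B,C,'pred',A+B-C, np.linalg.norm(A-C),np.linalg.norm(B-C))
E
```

```text
(223, 151, 56, 59) 156
collar (array([0.58233048, 0.16149423, 0.02619823]), np.float64(0.0002621031365052862))
stud ((249.5, 194.5), 13.946425437927246)
0.11 [0.5848 0.1601 0.11  ]
0.12 [0.5823 0.1614 0.12  ]
0.13 [0.5799 0.1627 0.13  ]
0.14 [0.5774 0.1641 0.14  ]
[0.57354302 0.25120064 0.055     ] [0.49293412 0.15031487 0.06      ] [0.48399141 0.24370869 0.06      ] pred [0.58248573 0.15780682 0.055     ] 0.09000344586177511 0.0938209931520879
```

```bash
python3 -m handwheel '[[[0.7,0,-0.036,0,0,0,0],[0.7,0,-0.036,0,0,0,0],[0.7,0,-0.036,0,0,0,0],[0.7,0,-0.036,0,0,0,0],[0.7,0,-0.036,0,0,0,0],[0.7,0,-0.036,0,0,0,0],[0.7,0,-0.036,0,0,0,0],[0.7,0,0,0,0,0,0],[0.7,0,0,0,0,0,0]]]'
python3 - <<'E'
from h import *
m=cams.camera_model('wrist');im=cams.grab_frame('wrist');cv2.imwrite('pics/w2.png',im[:,:,::-1])
np.save('m2.npy',m,allow_pickle=True)
print(get_obs()['eef_pos'],proj(m,[.472,-.068,.075]))
E
```

```text
clock: 3.08
eef_pos: [0.4767, -0.0647, 0.4049]
ee_rot: [0.718, 3.058, 0.001]
wrist_force: [0.1, 0.9, 0.0]
opening: 0.701
grip_force: 0.0
[ 0.47691955 -0.06457329  0.40482341] (np.float64(246.15383256047923), np.float64(184.41950994738727))
```

View pics/w2.png

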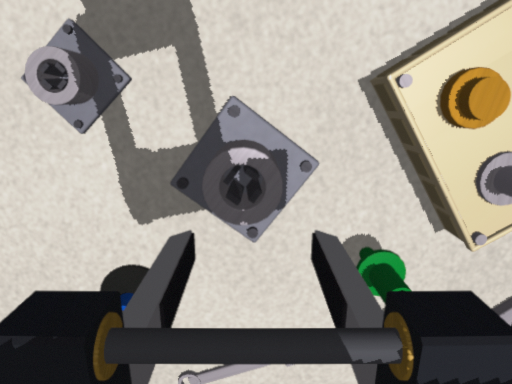

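The wrist view shows the large socket centred near (242,187). Its base-plate corners are at (233,97), (318,163), (255,241) and (172,182).

```bash
python3 - <<'E'
from circ import *
m=np.load('m2.npy',allow_pickle=True).item()
g=cv2.imread('pics/w2.png',0)
b=onz(m,*np.mean([(233,97),(318,163),(255,241),(172,182)],0),.015);print('plate',b)
e=cv2.Canny(cv2.GaussianBlur(g,(3,3),0),25,60)
ys,xs=np.nonzero(e);P=np.array([onz(m,x,y,.075)[:2] for x,y in zip(xs,ys)])
for r0 in(.0215,.038):
    best=None
    for dx in np.arange(-.01,.0101,.0005):
        for dy in np.arange(-.01,.0101,.0005):
            n=(abs(np.hypot(*(P-[.472+dx,-.068+dy]).T)-r0)<.0009).sum()
            if best is None or n>best[0]:best=(n,.472+dx,-.068+dy)
    S=P[abs(np.hypot(*(P-best[1:]).T)-r0)<.0012];q,f=fit(S);print(r0,best,q,f,len(S))
c=cv2.resize(g[130:250,170:330],None,fx=5,fy=5,interpolation=2);c=cv2.cvtColor(c,8)
for t in np.linspace(0,6.28,80):
    for r in(.0215,.038):
        u,v=proj(m,[q[0]+r*np.cos(t),q[1]+r*np.sin(t),.075]);cv2.circle(c,(int((u-170+.5)*5),int((v-130+.5)*5)),2,(0,0,255),-1)
cv2.imwrite('pics/n2.png',c)
E
```

```text
plate [ 0.47043373 -0.07034058  0.015     ]
0.0215 (np.int64(148), np.float64(0.4725), np.float64(-0.0725)) [ 0.47242417 -0.07261714  0.02154752] 0.00033968106643885874 159
0.038 (np.int64(177), np.float64(0.4735), np.float64(-0.073)) [ 0.47326916 -0.07298275  0.03765211] 0.00043399572048071926 209
```

View pics/n2.png

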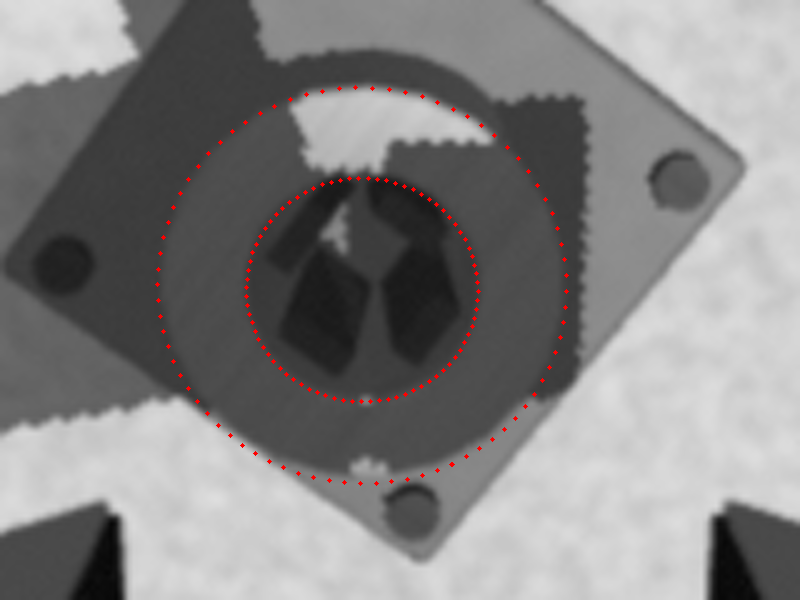

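The crop shows the fitted circles lying on the nose's rim and bore. The nose is at about (0.472, -0.072), so back to the arbor.

```bash
python3 -m handwheel '[[[0.7,0.001,0.0356,0,0,0,0],[0.7,0.001,0.0356,0,0,0,0],[0.7,0.001,0.0356,0,0,0,0],[0.7,0.001,0.0356,0,0,0,0],[0.7,0.001,0.0356,0,0,0,0],[0.7,0.001,0.0356,0,0,0,0],[0.7,0.0005,0.0356,0,0,0,0],[0.7,0,0,0.02,0,0,0],[0.7,0,0,0.02,0,0,0],[0.7,0,0,0,0,0,0],[0.7,0,0,0,0,0,0]]]'
python3 -c "
from h import *
print(tool([.5823,.1615,.101]))
print(Ro.from_rotvec(get_obs()['ee_rot']).as_matrix().round(4))"
```

```text
clock: 4.5
eef_pos: [0.5823, 0.1609, 0.3654]
ee_rot: [0.719, 3.058, 0.001]
wrist_force: [0.4, 0.2, 0.1]
opening: 0.703
grip_force: 0.0
[0.00039456 0.00032631 0.08436408]
[[-8.953e-01  4.455e-01  8.000e-04]
 [ 4.455e-01  8.953e-01  4.000e-04]
 [-6.000e-04  7.000e-04 -1.000e+00]]
```

```bash
python3 -m handwheel '[[[0.7,0,0,0.02,0,0,0],[0.7,0,0,0.02,0,0,0],[0.7,0,0,0.02,0,0,0],[0.7,0,0,0.016,0,0,0],[0.7,0,0,0.008,0,0,0],[0.7,0,0,0,0,0,0],[0,0,0,0,0,0,0],[0,0,0,0,0,0,0],[0,0,0,0,0,0,0],[0,0,0,0,0,0,0],[0,0,0,0,0,0,0],[0,0,0,0,0,0,0]]]' 40
python3 -c "
from h import *
print(get_obs())
print(tool([.5823,.1615,.101]))"
```

```text
clock: 6.0
eef_pos: [0.5823, 0.1602, 0.2809]
ee_rot: [0.72, 3.057, 0.001]
wrist_force: [0.7, 0.3, 0.6]
opening: 0.289
grip_force: 40.0
{'clock': 6.0, 'joint_positions': array([ 1.74541953e-01,  2.59501827e-01,  1.41975931e+00,  1.84247207e-04,
        1.46182322e+00, -9.33503496e-01]), 'dq': array([-0.00036254,  0.00158218, -0.00168984, -0.0007251 , -0.00065584,
       -0.00109955]), 'joint_torque': array([-1.43744680e-01, -3.94312263e+01, -2.84530306e+01, -5.25915110e-02,
        1.02242315e-01, -8.27600918e-03]), 'eef_pos': array([0.58228275, 0.16017898, 0.28091886]), 'ee_rot': array([7.20359158e-01, 3.05748378e+00, 5.79526904e-04]), 'wrist_force': array([0.66467256, 0.3267574 , 0.55409612]), 'wrist_torque': array([ 0.04111588, -0.03890563, -0.03095372]), 'grip_force': 40.00022828578949, 'opening': 0.28934665495797124}
[ 6.28200276e-04  1.10886982e-03 -8.08007903e-05]
```

```bash
python3 -m handwheel '[[[0,0,0,-0.01,0,0,0],[0,0,0,-0.02,0,0,0],[0,0,0,-0.03,0,0,0],[0,0,0,-0.03,0,0,0],[0,0,0,-0.03,0,0,0],[0,0,0,-0.02,0,0,0],[0,0,0,0,0,0,0]]]'
python3 - <<'E'
from h import *
cv2.imwrite('pics/w3.png',cv2.resize(cams.grab_frame('wrist')[100:340,130:380,::-1],None,fx=2,fy=2))
print(tool([.472,-.0722,.24]),get_obs()['wrist_force'])
E
```

```text
clock: 6.88
eef_pos: [0.5823, 0.1601, 0.4229]
ee_rot: [0.72, 3.054, 0.003]
wrist_force: [0.0, -0.3, -2.5]
opening: 0.295
grip_force: 40.0
[-0.00497965 -0.25714705  0.00087852] [ 0.6314301   0.10841875 -2.33347676]
```

View pics/w3.png

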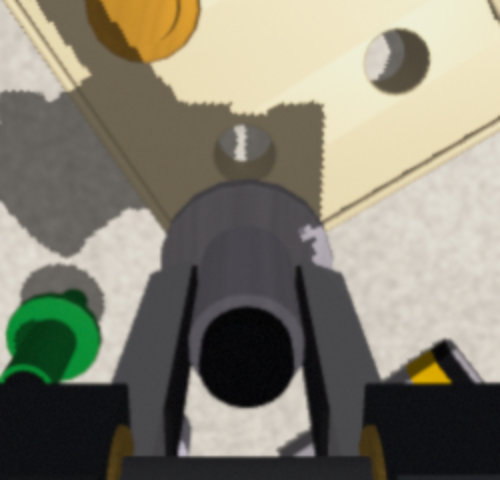

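The crop shows the arbor held. The collar's top edge at image row 190 matches a centred grip, and its pocket at (245,150) in the crop is empty.

```bash
python3 -m handwheel '[[[0,-0.001,-0.03,0,0,0,0],[0,-0.001,-0.0367,0,0,0,0],[0,-0.001,-0.0367,0,0,0,0],[0,-0.001,-0.0367,0,0,0,0],[0,-0.001,-0.0367,0,0,0,0],[0,0,-0.0367,0,0,0,0],[0,0,-0.0267,0,0,0,0],[0,0,-0.0168,0,0,0,0],[0,0,0,0,0,0,0],[0,0,0,0,0,0,0]]]'
python3 - <<'E'
from h import *
print(tool([.472,-.0722,.129]),Ro.from_rotvec(get_obs()['ee_rot']).as_matrix()[:,2],get_obs()['wrist_force'])
E
```

```text
clock: 8.18
eef_pos: [0.4722, -0.0716, 0.4203]
ee_rot: [-0.719, -3.058, -0.001]
wrist_force: [0.2, -0.6, -2.7]
opening: 0.29
grip_force: 40.0
[-0.00026458 -0.00087091  0.11128251] [-3.28516843e-04  9.09054446e-04 -9.99999533e-01] [ 0.22944157 -0.62227836 -2.71448621]
```

```bash
python3 -m handwheel '[[[0,-0.0003,-0.0008,0.02,0,0,0],[0,0,0,0.025,0,0,0],[0,0,0,0.02,0,0,0],[0,0,0,0.015,0,0,0],[0,0,0,0.01,0,0,0],[0,0,0,0.006,0,0,0],[0,0,0,0,0,0,0],[0,0,0,0,0,0,0]]]'
python3 - <<'E'
from h import *
print(tool([.472,-.0722,.129]),get_obs()['wrist_force'])
E
```

```text
clock: 9.18
eef_pos: [0.4721, -0.073, 0.3254]
ee_rot: [0.72, 3.056, 0.0]
wrist_force: [-1.4, 0.5, -2.5]
opening: 0.291
grip_force: 40.0
[0.0007094  0.00061653 0.01642841] [-1.42281219  0.52445427 -2.54740257]
```

```bash
python3 -m handwheel '[[[0,0,0,0.005,0,0,0],[0,0,0,0.004,0,0,0],[0,0,0,0.003,0,0,0],[0,0,0,0,0,0,0],[0,0,0,0,0,0,0]]]'
python3 -c "
from h import *
print(tool([.472,-.0722,.129]),get_obs()['wrist_force'],get_obs()['wrist_torque'])"
python3 -m handwheel '[[[0,0,0,0.002,0,0,0],[0,0,0,0.001,0,0,0],[0,0,0,0,0,0,0]]]'
python3 -c "
from h import *
print(tool([.472,-.0722,.129]),get_obs()['wrist_force'],get_obs()['wrist_torque'])"
```

```text
clock: 9.8
eef_pos: [0.4719, -0.073, 0.3127]
ee_rot: [0.721, 3.058, 0.0]
wrist_force: [0.3, -0.6, -2.0]
opening: 0.288
grip_force: 40.0
[0.00025827 0.00069792 0.00373424] [ 0.34553652 -0.58718393 -1.97352564] [-0.04725096 -0.00906267  0.02436181]
clock: 10.18
eef_pos: [0.4719, -0.073, 0.3096]
ee_rot: [0.72, 3.058, -0.0]
wrist_force: [-0.6, -0.4, -3.1]
opening: 0.291
grip_force: 40.0
[0.00023265 0.00074038 0.00059271] [-0.55904072 -0.41411109 -3.1027845 ] [-0.04933283 -0.08569281  0.0394492 ]
```

```bash
for i in 1 2; do python3 -m handwheel '[[[0,0,0,0.001,0,0,0],[0,0,0,0,0,0,0]]]' | egrep 'pos|force'; done
```

```text
eef_pos: [0.4719, -0.073, 0.3086]
wrist_force: [0.7, 0.0, -3.0]
grip_force: 40.0
eef_pos: [0.4719, -0.073, 0.3077]
wrist_force: [1.1, -1.3, -2.5]
grip_force: 40.0
```

```bash
for i in 1; do python3 -m handwheel '[[[0,0,0,0.001,0,0,0],[0,0,0,0,0,0,0]]]' | egrep 'pos|force'; done
```

```text
eef_pos: [0.4719, -0.073, 0.3074]
wrist_force: [-1.2, 0.1, 1.2]
grip_force: 40.0
```

```bash
python3 -m handwheel '[[[0,0,0,0.001,0,0,0],[0,0,0,0,0,0,0]]]' | egrep 'pos|force'
python3 -c "
from h import *
print(get_obs()['wrist_force'],get_obs()['wrist_torque'])"
```

```text
eef_pos: [0.472, -0.073, 0.3066]
wrist_force: [-1.9, -0.7, 5.8]
grip_force: 40.0
[-1.94553368 -0.70209056  5.79817276] [-0.1306271   0.3692518  -0.01377988]
```

```bash
python3 -m handwheel '[[[0.6,0,0,0,0,0,0],[0.6,0,0,0,0,0,0],[0.6,0,0,0,0,0,0],[0.6,0,0,-0.01,0,0,0],[0.6,0,0,-0.02,0,0,0],[0.6,0,0,-0.03,0,0,0],[0.6,0,0,-0.03,0,0,0],[0.6,0,0,-0.02,0,0,0],[0.6,0,0,0,0,0,0],[0.6,0,0,0,0,0,0]]]'
python3 - <<'E'
from h import *
m=cams.camera_model('wrist');np.save('m4.npy',m,allow_pickle=True)
w=cams.grab_frame('wrist');s=cams.grab_frame('side')
cv2.imwrite('pics/w4.png',w[:,:,::-1]);cv2.imwrite('pics/side4.png',s[:,:,::-1])
c=np.hstack([cv2.resize(w,(400,300)),cv2.resize(s[130:250,210:370],(400,300))])[:,:,::-1];cv2.imwrite('pics/c4.png',c)
print(proj(m,[.472,-.0722,.083+.008]),tool([.556,-.27,.24]))
E
```

```text
clock: 12.42
eef_pos: [0.4718, -0.0729, 0.415]
ee_rot: [-0.72, -3.057, -0.0]
wrist_force: [-0.1, 0.7, -0.1]
opening: 0.599
grip_force: 0.0
(np.float64(252.82309455801067), np.float64(189.383235236968)) [-0.16381907 -0.13866323 -0.00602444]
```

View pics/c4.png

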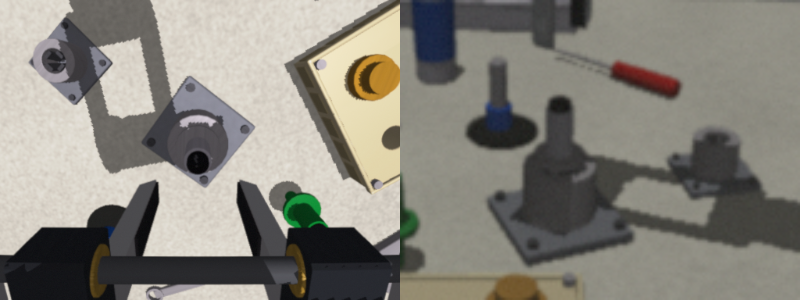

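The left half (wrist) shows the arbor standing alone in the socket, stud at about (252,205) in full-image pixels. The right half (side) shows it upright with its collar slightly proud. Next, the tapper.

```bash
python3 -m handwheel '[[[0.7,-0.0234,-0.0198,0,0,0,0],[0.7,-0.0234,-0.0198,0,0,0,0],[0.7,-0.0234,-0.0198,0,0,0,0],[0.7,-0.0234,-0.0198,0,0,0,0],[0.7,-0.0234,-0.0198,0,0,0,0],[0.7,-0.0234,-0.0198,0,0,0,0],[0.7,-0.0234,-0.0198,0,0,0,0],[0.7,0,0,0,0,0,0],[0.7,0,0,0,0,0,0]]]'
python3 - <<'E'
from circ import *
m=cams.camera_model('wrist');np.save('m5.npy',m,allow_pickle=True)
w=cams.grab_frame('wrist');cv2.imwrite('pics/w5.png',w[:,:,::-1]);print(get_obs()['eef_pos'])
h=cv2.cvtColor(w,cv2.COLOR_RGB2HSV)
u,v=map(int,proj(m,[.556,-.27,.02]));print(u,v)
roi=np.zeros(h.shape[:2],np.uint8);roi[max(0,v-65):v+80,u-75:u+75]=1
b=((h[...,0]>100)&(h[...,0]<130)&(h[...,1]>120)).astype(np.uint8)*roi
c=max(cv2.findContours(b,0,1)[0],key=cv2.contourArea)[:,0];print('blue',cv2.boundingRect(c))
k=((h[...,2]<60)).astype(np.uint8)*roi|b
c=max(cv2.findContours(k,0,1)[0],key=cv2.contourArea)[:,0];print('mat',cv2.boundingRect(c),fit([onz(m,*p,.005) for p in cv2.convexHull(c)[:,0]]))
E
```

```text
clock: 13.65
eef_pos: [0.5564, -0.2696, 0.4147]
ee_rot: [-0.72, -3.056, -0.002]
wrist_force: [0.1, 0.6, -0.5]
opening: 0.702
grip_force: 0.0
[ 0.55639804 -0.26925168  0.4152366 ]
251 173
blue (229, 163, 33, 31)
mat (213, 132, 77, 74) (array([ 0.55529882, -0.26994911,  0.04390559]), np.float64(0.00024099840324768915))
```

View pics/w5.png

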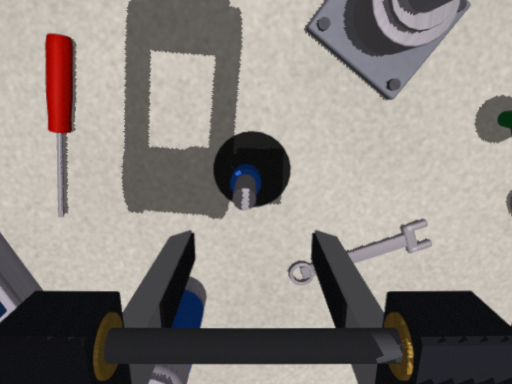

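The wrist view shows the tapper at (245,180) on its mat, which is centred at (252,169). The can is close by at the lower left, near (185,320), so I'll check clearance to the gripper body.

```bash
python3 - <<'E'
from circ import *
m=np.load('m5.npy',allow_pickle=True).item();w=cv2.imread('pics/w5.png');h=cv2.cvtColor(w,cv2.COLOR_BGR2HSV)
b=((h[...,0]>100)&(h[...,0]<130)&(h[...,1]>120)).astype(np.uint8);b[:155]=0;b[200:]=0;b[:,:220]=0;b[:,275:]=0
c=max(cv2.findContours(b,0,1)[0],key=cv2.contourArea)[:,0];c=[p for p in c if p[1]<182]
q,f=fit([onz(m,*p,.033) for p in c]);print('head',q,f)
print('handle top',onz(m,245,200,.093),'mask top px',proj(m,[*q[:2],.093]))
print('tool shift',tool([*q[:2],.061]))
T=np.array([*q[:2],0]);R=Ro.from_rotvec(get_obs()['ee_rot']).as_matrix()
for n,I,lo in(('scene',cv2.imread('pics/scene0.png'),(100,235,138,290)),('side',cv2.imread('pics/side0.png'),(212,108,236,166))):
    k=cams.camera_model(n)
    hh=cv2.cvtColor(I,cv2.COLOR_BGR2HSV);bb=((hh[...,0]>105)&(hh[...,0]<130)&(hh[...,1]>120)).astype(np.uint8)
    x0,y0,x1,y1=lo;z=np.zeros_like(bb);z[y0:y1,x0:x1]=bb[y0:y1,x0:x1]
    c=max(cv2.findContours(z,0,1)[0],key=cv2.contourArea);x,y,ww,h2=cv2.boundingRect(c)
    P=onz(k,x+ww/2,y+h2,0);C,d=ray(k,x+ww/2,y+h2);d[2]=0;d/=np.linalg.norm(d);P=P+.028*d
    print(n,(x,y,ww,h2),'can',P,'in tool rel tapper',R.T@(P-T))
E
```

```text
head [ 0.55388445 -0.27588096  0.01451418] 0.003091852506899598
handle top [ 0.56173662 -0.27910653  0.093     ] mask top px (np.float64(244.26358313250185), np.float64(191.0512256280628))
tool shift [-0.0011496  -0.0072829   0.17423081]
scene (107, 259, 25, 27) can [ 0.6423995  -0.44196927  0.        ] in tool rel tapper [-0.1532756  -0.10920973 -0.00026258]
side (215, 130, 16, 25) can [ 0.6823637  -0.49477518  0.        ] in tool rel tapper [-0.21258991 -0.13866147 -0.00035594]
```

```bash
python3 - <<'E'
from circ import *
m=np.load('m5.npy',allow_pickle=True).item();w=cv2.imread('pics/w5.png');h=cv2.cvtColor(w,cv2.COLOR_BGR2HSV)
b=((h[...,0]>100)&(h[...,0]<130)&(h[...,1]>100)).astype(np.uint8)
print('blue row extents',[(v,np.nonzero(b[v,215:280])[0][[0,-1]]+215) for v in range(160,196,3) if b[v,215:280].any()])
g=((h[...,2]>85)&(h[...,1]<60)).astype(np.uint8)
for v in range(170,216,3):
    x=np.nonzero(g[v,228:266])[0]+228
    if len(x):print(v,x[0],x[-1],len(x),end='; ')
print('\nhead',onz(m,245.5,179,.033),'top',onz(m,245,197,.093))
E
```

```text
blue row extents [(163, array([243, 248])), (166, array([237, 254])), (169, array([233, 257])), (172, array([232, 259])), (175, array([230, 260])), (178, array([230, 261])), (181, array([230, 261])), (184, array([229, 261])), (187, array([230, 261])), (190, array([231, 260])), (193, array([256, 258]))]
188 241 248 8; 191 242 249 8; 194 242 249 8; 197 242 248 7; 200 241 249 9; 203 228 249 16; 206 228 265 26; 209 228 265 38; 212 228 265 38; 215 228 265 38; 
head [ 0.5562768  -0.27708361  0.033     ] top [ 0.55919179 -0.27781848  0.093     ]
```

```bash
python3 -m handwheel '[[[0.7,-0.0046,-0.0072,0.02,0,0,0],[0.7,0,0,0.03,0,0,0],[0.7,0,0,0.03,0,0,0],[0.7,0,0,0.03,0,0,0],[0.7,0,0,0.03,0,0,0],[0.7,0,0,0.02,0,0,0],[0.7,0,0,0.014,0,0,0],[0.7,0,0,0,0,0,0],[0.7,0,0,0,0,0,0]]]'
python3 -c "
from h import *
print(tool([.557,-.2773,.061]))"
python3 -m handwheel '[[[0,0,0,0,0,0,0],[0,0,0,0,0,0,0],[0,0,0,0,0,0,0],[0,0,0,0,0,0,0],[0,0,0,0,0,0,0],[0,0,0,0,0,0,0],[0,0,0,0,0,0,0]]]' 60
```

```text
clock: 14.82
eef_pos: [0.5579, -0.2788, 0.2429]
ee_rot: [0.72, 3.056, -0.001]
wrist_force: [-0.1, 0.1, 0.8]
opening: 0.704
grip_force: 0.0
[0.0018882  0.00098564 0.00193508]
clock: 15.7
eef_pos: [0.5575, -0.2786, 0.2416]
ee_rot: [-0.721, -3.058, 0.0]
wrist_force: [-0.5, -1.1, 0.7]
opening: 0.226
grip_force: 60.0
```

```bash
python3 -m handwheel '[[[0,0,0,-0.01,0,0,0],[0,0,0,-0.025,0,0,0],[0,0,0,-0.035,0,0,0],[0,0,0,-0.035,0,0,0],[0,0,0,-0.035,0,0,0],[0,0,0,-0.03,0,0,0],[0,0,0,-0.015,0,0,0],[0,0,0,0,0,0,0]]]'
python3 -m handwheel '[[[0,0.014,0.0124,0,0,0,0],[0,0.022,0.019,0,0,0,0],[0,0.022,0.019,0,0,0,0],[0,0.022,0.019,0,0,0,0],[0,0.022,0.019,0,0,0,0],[0,0.022,0.019,0,0,0,0],[0,0.022,0.019,0,0,0,0],[0,0.015,0.013,0,0,0,0],[0,0.0073,0.007,0,0,0,0],[0,0,0,0,0,0,0],[0,0,0,0,0,0,0]]]'
python3 - <<'E'
from h import *
w=cams.grab_frame('side');cv2.imwrite('pics/s6.png',w[:,:,::-1])
a=cv2.resize(w[90:240,200:360,::-1],None,fx=2.5,fy=2.5);b=cv2.resize(cams.grab_frame('wrist')[100:340,130:380,::-1],(390,375));cv2.imwrite('pics/c6.png',np.hstack([a,b]))
print(tool([.472,-.0722,.24]),get_obs()['wrist_force'])
E
```

```text
clock: 16.7
eef_pos: [0.5575, -0.2786, 0.4277]
ee_rot: [0.72, 3.056, -0.001]
wrist_force: [-0.3, -0.7, -3.0]
opening: 0.223
grip_force: 60.0
clock: 18.08
eef_pos: [0.4725, -0.073, 0.4265]
ee_rot: [0.721, 3.058, -0.001]
wrist_force: [-1.0, 1.3, -2.2]
opening: 0.228
grip_force: 60.0
[0.00084975 0.00058702 0.00650365] [-0.69461329 -0.04680938 -2.88039108]
```

View pics/c6.png

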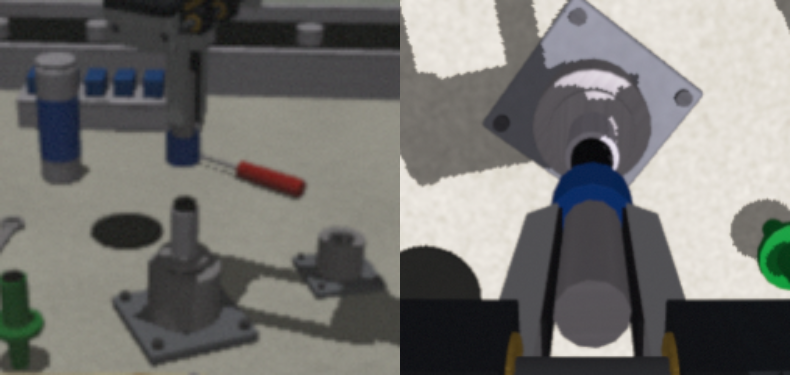

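The side crop shows the tapper held upright directly above the arbor. The wrist crop shows its face in line with the stud.

```bash
python3 -m handwheel '[[[0,0.0004,0.0004,0.01,0,0,0],[0,0,0,0.01,0,0,0],[0,0,0,0.004,0,0,0],[0,0,0,0,0,0,0]]]'|egrep 'pos|force'
for i in 1 2 3 4; do python3 -m handwheel '[[[0,0,0,0.002,0,0,0],[0,0,0,0.002,0,0,0]]]'|egrep 'pos|wrist_f'; done
```

```text
eef_pos: [0.472, -0.0719, 0.4019]
wrist_force: [0.1, -0.5, -1.6]
grip_force: 60.0
eef_pos: [0.4721, -0.0719, 0.3989]
wrist_force: [0.9, -0.2, -2.0]
eef_pos: [0.472, -0.0719, 0.3946]
wrist_force: [-0.6, 0.6, -2.5]
eef_pos: [0.472, -0.0719, 0.3905]
wrist_force: [0.7, -0.7, -2.6]
eef_pos: [0.4721, -0.0719, 0.3865]
wrist_force: [-0.7, 0.6, -2.9]
```

```bash
for i in 1 2 3; do python3 -m handwheel '[[[0,0,0,0.001,0,0,0],[0,0,0,0.0005,0,0,0]]]'|egrep 'clock|pos|wrist_f'; done
```

```text
clock: 19.92
eef_pos: [0.472, -0.0719, 0.3851]
wrist_force: [-0.4, -0.5, -3.4]
clock: 20.18
eef_pos: [0.4721, -0.0719, 0.3839]
wrist_force: [-0.5, -0.6, -1.2]
clock: 20.42
eef_pos: [0.4721, -0.0719, 0.3835]
wrist_force: [-0.9, 0.3, 3.8]
```

```bash
for i in 1 2 3 4; do python3 -m handwheel '[[[0,0,0,0.0005,0,0,0],[0,0,0,0.0005,0,0,0],[0,0,0,0,0,0,0]]]'|egrep 'pos|wrist_f'; done
```

```text
eef_pos: [0.4721, -0.0719, 0.3826]
wrist_force: [-1.4, 0.8, 6.4]
eef_pos: [0.4721, -0.0719, 0.3821]
wrist_force: [-1.1, -0.5, 6.8]
eef_pos: [0.472, -0.0719, 0.3816]
wrist_force: [-2.5, -0.2, 9.5]
eef_pos: [0.4721, -0.0719, 0.3811]
wrist_force: [-2.3, 0.8, 10.4]
```

```bash
for i in 1 2 3 4; do python3 -m handwheel '[[[0,0,0,0.0005,0,0,0],[0,0,0,0.0005,0,0,0],[0,0,0,0,0,0,0]]]'|egrep 'pos|wrist_f'; done
```

```text
eef_pos: [0.472, -0.0719, 0.3807]
wrist_force: [-4.3, 0.9, 12.9]
eef_pos: [0.472, -0.0719, 0.3802]
wrist_force: [-4.7, 1.3, 14.5]
eef_pos: [0.472, -0.0719, 0.3797]
wrist_force: [-3.4, 0.9, 14.8]
eef_pos: [0.472, -0.0719, 0.3792]
wrist_force: [-4.5, 1.2, 17.0]
```

```bash
for i in 1 2 3 4; do python3 -m handwheel '[[[0,0,0,0.0005,0,0,0],[0,0,0,0.0005,0,0,0],[0,0,0,0,0,0,0]]]'|egrep 'pos|wrist_f'; done
```

```text
eef_pos: [0.472, -0.0719, 0.3787]
wrist_force: [-4.3, 1.8, 19.7]
eef_pos: [0.472, -0.0718, 0.3783]
wrist_force: [-5.5, 1.1, 20.8]
eef_pos: [0.4719, -0.0718, 0.3783]
wrist_force: [-5.8, 2.4, 23.8]
eef_pos: [0.4718, -0.0718, 0.3782]
wrist_force: [-8.1, 1.2, 27.4]
```

```bash
python3 -m handwheel '[[[0,0,0,0.0005,0,0,0],[0,0,0,0.0005,0,0,0],[0,0,0,0,0,0,0],[0,0,0,0,0,0,0]]]'|egrep 'pos|wrist_f'
python3 -m handwheel '[[[0,0,0,-0.003,0,0,0],[0,0,0,-0.005,0,0,0],[0,0,0,-0.01,0,0,0],[0,0,0,-0.015,0,0,0],[0,0,0,-0.02,0,0,0],[0,0,0,-0.01,0,0,0],[0,0,0,0,0,0,0],[0,0,0,0,0,0,0]]]'
python3 - <<'E'
from h import *
w=cams.grab_frame('side');cv2.imwrite('pics/s7.png',w[:,:,::-1])
a=[cv2.imread(f'pics/{n}.png') for n in('side0','side4','s6','s7')]
s=cams.camera_model('side')
import itertools
# stud (dark) top row in side view along arbor axis: before/after
for n,i in zip(('4','6','7'),a[1:]):
    u,v=proj(s,[.472,-.0722,.14]);u=int(round(u));print(n,u,int(v),cv2.cvtColor(i,6)[int(v)-8:int(v)+40:1,u-2:u+3].mean(1).astype(int).tolist())
print(tool([.5575,-.2786,.24]),get_obs()['wrist_force'])
E
```

```text
eef_pos: [0.4717, -0.0718, 0.3782]
wrist_force: [-8.9, 1.7, 30.8]
clock: 26.42
eef_pos: [0.472, -0.0719, 0.4313]
ee_rot: [-0.72, -3.056, -0.0]
wrist_force: [0.1, 0.0, -3.0]
opening: 0.228
grip_force: 60.0
4 274 173 [141, 140, 132, 89, 44, 27, 25, 26, 25, 31, 50, 62, 64, 65, 63, 65, 64, 65, 63, 64, 64, 64, 64, 65, 64, 64, 64, 62, 59, 53, 52, 56, 57, 51, 44, 49, 52, 52, 56, 56, 58, 58, 57, 59, 58, 57, 56, 57]
6 274 173 [140, 140, 133, 92, 45, 27, 23, 27, 28, 46, 78, 76, 72, 72, 71, 71, 72, 72, 69, 71, 70, 70, 71, 71, 71, 71, 70, 71, 73, 59, 54, 55, 57, 52, 44, 49, 51, 53, 55, 56, 58, 59, 57, 58, 57, 57, 56, 58]
7 274 173 [139, 139, 139, 141, 133, 89, 43, 27, 21, 26, 25, 47, 79, 76, 71, 71, 71, 71, 71, 71, 71, 71, 71, 73, 72, 71, 72, 73, 73, 73, 75, 62, 54, 56, 57, 54, 52, 52, 56, 56, 55, 58, 59, 56, 58, 56, 57, 57]
[-0.16915108 -0.14671803  0.01084131] [ 0.27389277 -0.19162087 -2.7776349 ]
```

```bash
python3 -m handwheel '[[[0,-0.012,-0.0105,0,0,0,0],[0,-0.022,-0.019,0,0,0,0],[0,-0.022,-0.019,0,0,0,0],[0,-0.022,-0.019,0,0,0,0],[0,-0.022,-0.019,0,0,0,0],[0,-0.022,-0.019,0,0,0,0],[0,-0.022,-0.019,0,0,0,0],[0,-0.014,-0.011,0,0,0,0],[0,-0.007,-0.006,0,0,0,0],[0,0,0,0,0,0,0],[0,0,0,0,0,0,0]]]' | egrep 'pos|force'
python3 -m handwheel '[[[0,0,0,0.02,0,0,0],[0,0,0,0.03,0,0,0],[0,0,0,0.035,0,0,0],[0,0,0,0.035,0,0,0],[0,0,0,0.03,0,0,0],[0,0,0,0.02,0,0,0],[0,0,0,0.01,0,0,0],[0,0,0,0,0,0,0],[0,0,0,0,0,0,0]]]'
python3 -c "
from h import *
print(tool([.556,-.272,.061]),get_obs()['wrist_force'])"
```

```text
eef_pos: [0.5564, -0.2715, 0.4324]
wrist_force: [-0.2, -0.4, -2.5]
grip_force: 60.0
clock: 28.98
eef_pos: [0.557, -0.2724, 0.2538]
ee_rot: [0.72, 3.055, -0.001]
wrist_force: [-0.4, -0.4, -2.9]
opening: 0.225
grip_force: 60.0
[ 1.59317446e-03 -4.84690269e-05  1.27767494e-02] [-0.42219311 -0.37639946 -2.8621153 ]
```

```bash
python3 -m handwheel '[[[0,0,0,0.005,0,0,0],[0,0,0,0.004,0,0,0],[0,0,0,0,0,0,0],[0,0,0,0,0,0,0]]]' | egrep 'pos|wrist_f'
for i in 1 2 3 4; do python3 -m handwheel '[[[0,0,0,0.0008,0,0,0],[0,0,0,0,0,0,0]]]' | egrep 'pos|wrist_f';done
```

```text
eef_pos: [0.5565, -0.2722, 0.2431]
wrist_force: [-0.0, 0.5, -3.2]
eef_pos: [0.5565, -0.2722, 0.2424]
wrist_force: [0.5, 0.7, -2.7]
eef_pos: [0.5566, -0.2722, 0.2417]
wrist_force: [0.1, 0.8, -2.3]
eef_pos: [0.5566, -0.2722, 0.2416]
wrist_force: [-1.3, 0.9, 2.3]
eef_pos: [0.5565, -0.2722, 0.2416]
wrist_force: [-2.3, 0.9, 6.3]
```

Contact came at the pick-up height, so the tapper did not slip in the grip. I'll relieve the press, release and retreat.

```bash
python3 -m handwheel '[[[0,0,0,-0.001,0,0,0],[0,0,0,0,0,0,0],[0.6,0,0,0,0,0,0],[0.6,0,0,0,0,0,0],[0.6,0,0,0,0,0,0],[0.6,0,0,-0.01,0,0,0],[0.6,0,0,-0.02,0,0,0],[0.6,0,0,-0.03,0,0,0],[0.6,0,0,-0.03,0,0,0],[0.6,0,0,-0.03,0,0,0],[0.6,0,0,-0.03,0,0,0],[0.6,0,0,0,0,0,0]]]'
python3 - <<'E'
from h import *
m=cams.camera_model('wrist')
w=cams.grab_frame('wrist');h=cv2.cvtColor(w,cv2.COLOR_RGB2HSV)
b=((h[...,0]>100)&(h[...,0]<130)&(h[...,1]>100)).astype(np.uint8);b[:130]=0;b[230:]=0;b[:,:200]=0;b[:,300:]=0
print('head bbox',cv2.boundingRect(b),'expected head centre px',proj(m,[.5565,-.2722,.033]))
S=cams.camera_model('side');i=cams.grab_frame('side');g=cv2.cvtColor(i,cv2.COLOR_RGB2HSV)
u,v=proj(S,[.5565,-.2722,.02]);u,v=int(u),int(v);b=((g[...,0]>100)&(g[...,0]<130)&(g[...,1]>100)).astype(np.uint8)
z=np.zeros_like(b);z[v-25:v+20,u-15:u+15]=b[v-25:v+20,u-15:u+15];print('side',(u,v),cv2.boundingRect(z),proj(S,[.5565,-.2722,.093]))
p0=cv2.imread('pics/side0.png')[:,:,::-1];d=(cv2.absdiff(i,p0).max(2)>50).astype(np.uint8)
for c in cv2.findContours(d,0,1)[0]:
    if cv2.contourArea(c)>15:print('diff',cv2.boundingRect(c))
E
```

```text
clock: 31.98
eef_pos: [0.5567, -0.2723, 0.3963]
ee_rot: [0.718, 3.049, -0.004]
wrist_force: [0.5, -0.5, 0.5]
opening: 0.601
grip_force: 0.0
head bbox (236, 157, 35, 33) expected head centre px (np.float64(252.2446254662665), np.float64(175.853560092707))
side (250, 176) (244, 173, 11, 10) (np.float64(249.78124732913315), np.float64(155.3779019488577))
diff (377, 275, 135, 109)
diff (202, 254, 25, 11)
diff (206, 238, 18, 17)
diff (477, 199, 35, 18)
diff (266, 194, 15, 4)
diff (343, 190, 106, 99)
diff (253, 163, 74, 36)
diff (428, 130, 45, 60)
diff (428, 111, 51, 7)
diff (454, 101, 11, 4)
diff (425, 0, 60, 108)
diff (220, 0, 182, 93)
```

```bash
python3 -c "
from plant import env
print(env.close_job())"
```

```text
the job is handed in; nothing more can be done
None
```

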